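# Set up the light path on the optical rail

## Task

Build the light path on the optical rail, setting each piece fully down on the rail, square to it, with about a finger's width (15 mm) of free space between one carrier and the next: the iris directly in front of the cuvette holder on the lamp side, the amber filter in front of the iris, then the lens in front of the filter (whatever room is left stays between lens and lamp), and the detector directly behind the cuvette holder with its white window looking back at the lamp. Keep every optic upright, leave the blue filter standing where it is, and let go of everything at the end.

Things in the scene. Friction and masses are not known exactly. Their poses are not given: they have to be found in the camera images.
- rail: fixed aluminium rail 400 mm long, lamp head (123 mm high, black fins) at its +x end from x=136 mm. Origin: middle of underside; x along the rail to the lamp, z up. Foot 62 wide; ridge with flat top 26 wide at z=36. A carrier lowered on from above straddles it, slips down it, is centred from up to 8 mm off, and sits with its origin at y=0 (1 mm play), z=16 mm, anywhere from x=-182 to 115 mm.
- cuvette_holder: dark block 34 x 40 mm with a clear upright cuvette (top 107 mm above the origin), on a dark carrier 36 mm long (x), 64 wide (y) with a red knob, clamped on the rail: fixed. Origin: centre of the carrier's underside; x along the rail towards the lamp, z up.
- lens: lens: bright aluminium square plate 18 mm thick (x) with a bulging clear glass lens, on a post on a light grey carrier 36 x 64 x 28 mm with a groove along x below. Origin: centre of the carrier's underside, z up. Grip the flat sides, 40 mm apart in y, 54 to 90 mm above the origin. 0.2 kg, base-heavy: grip firmly (40 N). Either way round is the same.
- iris: iris: black square plate 14 mm thick (x) with a ring round a small hole and a thin steel lever with a ball on top (to 109 mm), on a post on a light grey carrier 36 x 64 x 28 mm with a groove along x below. Origin: centre of the carrier's underside, z up. Grip the flat sides, 40 mm apart in y, 54 to 90 mm above the origin. 0.2 kg, base-heavy: grip firmly (40 N). Either way round is the same.
- amber_filter: amber filter: black fork 14 mm thick (x) holding an orange-amber glass plate (to 104 mm), on a post on a light grey carrier 36 x 64 x 28 mm with a groove along x below. Origin: centre of the carrier's underside, z up. Grip the flat sides, 40 mm apart in y, 54 to 90 mm above the origin. 0.2 kg, base-heavy: grip firmly (40 N). Either way round is the same.
- blue_filter: blue filter, not needed: black fork 14 mm thick (x) holding a blue glass plate (to 104 mm), on a post on a light grey carrier 36 x 64 x 28 mm with a groove along x below. Origin: centre of the carrier's underside, z up. Grip the flat sides, 40 mm apart in y, 54 to 90 mm above the origin. 0.2 kg, base-heavy: grip firmly (40 N). 
- detector: detector: black box 30 mm long (x), round white domed window on its +x face, brass socket on its back, white plate on top, on a post on a light grey carrier 36 x 64 x 28 mm with a groove along x below. Origin: centre of the carrier's underside, z up. Grip the flat sides, 40 mm apart in y, 54 to 90 mm above the origin. 0.2 kg, base-heavy: grip firmly (40 N). x points out of the window.

How it is judged:
By the outcome, as a careful person would: the job done as asked, in the order asked, and still so for the second after the job is handed in, with the robot touching nothing.
It also fails if it takes over 93 s, if anything falls off the work surface, if the arm or the gripper's body presses on something with over 40 N, if the wrist force passes 120 N, or if a joint passes its speed limit or range.

## Robot

A 6-joint arm with a two-finger parallel gripper is mounted at the origin on a cart in front of the work surface, level with it; the furniture and walls round the work are solid. World frame = base frame: x ahead of the robot, y to its left, z up, the work surface at z = 0. Lengths are in m, angles in rad, forces in N, time in s.
With the tool pointing down it reaches from about 0.3 to 0.875 m from the base axis. Payload 6.4 kg.
Tool frame: the origin (TCP) lies on the centre line of the jaws, within the pads' length; the fingertips stand 17 mm ahead of it and the grasp point (between the pads) lies 2 mm behind it; z points along the fingers, y is the line along which they close (so a half turn about z gives the same grasp; the last joint's range is limited). The gripper opens to 88 mm and grips with 3 to 60 N. Pads are 18 mm wide; open, the fingers measure 123 mm over their backs; the gripper's body (75 mm by 187 mm) begins 45 mm behind the grasp point.
Start: joints at [-1.532, 0.181, 1.607, -0, 1.354, -0.206], TCP at [0.139, -0.558, 0.256] pointing down, gripper open.
Joint ranges: [-2.99, 2.99], [-0.89, 2.07], [0.3, 2.58], [-1.14, 4.28], [0, 2.63], [-3.12, 3.12]. Speed limits (rad/s): [2.57, 2.57, 3.01, 3.14, 3.14, 3.14].

## Interface

Orientations are given as a unit quaternion [w, x, y, z].
In Python, from rig import * gives the robot as it stands. The module is installed in compiled form; this text tells all that it offers.
- The arm moves only by the shell command python3 -m crank 'ROWS' [FORCE]. ROWS is JSON, a list of rows, each a list of 3 entries, a list of its own where there are three numbers: the turn, a rotation vector about the tool's x, y, z in rad, then the shift along the tool's x, y, z in mm, then the closure, from -1 (fully open) to 1 (shut). In form: [[[wx, wy, wz], [dx, dy, dz], grip], ...]. A call has 1 to 8 rows; each row is the pose to reach, as a shift and turn from the pose commanded when the call began, along the tool's axes at that moment; what a row does not reach only later rows make up. A row lasts 1/12 s, in which the tool goes at most 41.7 mm and 7.16 degrees, less where a joint would pass 70% of its speed; a pose out of reach is approached as far as the arm can. A call with a gripper value outside its range is refused whole. The fingers move at their own pace and stop on an object; FORCE is the grip in N (left out, the last holds). Time passes only in rows, so rows that repeat a pose let the fingers close. It gives the time, the measured TCP pose, the force, the opening and the grip force at its end, in the units of the state.
- get_state(): the state, without advancing time (a new reading comes with each control period).
- read_camera(name): name is "scene" or "top" or "wrist"; returns a dict with "frame" (420x560x3 uint8, red, green, blue), "z_map" (420x560 float32, m along the optical axis (not along the pixel's ray), 0 where there is no reading), "fx", "fy", "cx", "cy" (pixels), "rvec" (rotation vector, rad) and "tvec" (3), from world to camera coordinates, as OpenCV has them; the wrist camera has in their place "hand_eye" (4x4, takes a point from camera to tool coordinates, whose origin is the TCP and whose axes are the flange's). Camera axes: x right, y down, z forward; pixel columns grow to the right and rows downward; lengths in m; the calibration is good to about 2 mm. A picture is of the moment at which its call begins: read the wrist's pose just before it.
- job_done(): hands the job in; it is judged then, once.
The state is a dict: "time": time; "qpos": joint angles; "joint_vel": joint speeds; "effort": joint torques, N m; "eef_pos": TCP position; "tcp_rot": TCP orientation; "ft_force": force on the tool from outside, world axes, zero at the start; "ft_torque": the same for the moment, N m; "width": finger opening in m; "finger_force": force on a finger pad.
Only numpy, scipy, OpenCV 4.12 (cv2) and the standard library are available. Lean on these libraries where they do the work, as an engineer would, in place of code of your own. Each camera call takes 0.05 s, during which the arm holds its last target. There are 200 camera calls.

## Working session

There is one attempt and no reset: what is moved stays moved. The work goes in short steps, Python scripts to look and compute and a shell command to move; the robot and the scene stay as the last step left them, time stands still between calls to the robot, and variables do not carry over. Pictures are saved under pics/ and viewed, at most 14 in all, crops included, and the job is handed in when it is done.

```bash
mkdir -p pics
python3 - <<'E'
from rig import *
import cv2,numpy as np
s=get_state();print(s)
for n in("scene","top"):
    c=read_camera(n);cv2.imwrite(f"pics/{n}0.png",c["frame"][:,:,::-1]);np.savez(f"{n}0.npz",**c)
    R=cv2.Rodrigues(np.array(c["rvec"]))[0];print(n,c["fx"],c["cx"],c["cy"],"cam pos",-R.T@np.array(c["tvec"]),R.round(2).tolist())
c=read_camera("wrist");print(np.round(c["hand_eye"],3),c["fx"])
E
```

```text
{'time': 0.0, 'qpos': array([-1.53231174e+00,  1.81533288e-01,  1.60798802e+00, -4.61285143e-06,
        1.35377317e+00, -2.06268741e-01]), 'joint_vel': array([-2.16981262e-05,  4.85579734e-04,  1.17380456e-04, -7.41331317e-04,
        6.38792526e-04,  4.35667905e-04]), 'effort': array([ 1.11003234e-05, -4.33879030e+01, -3.41842353e+01,  7.00672204e-02,
        3.86763434e-02, -1.48214681e-04]), 'eef_pos': array([ 0.139346  , -0.55735165,  0.25482412]), 'tcp_rot': array([-8.48108379e-04,  9.92520896e-01,  1.22071890e-01,  6.90571112e-05]), 'ft_force': array([-0.50283579, -0.76240655,  0.03975653]), 'ft_torque': array([-0.07470353, -0.01944538, -0.00032348]), 'finger_force': 0.0, 'width': 0.08814888165293834}
scene 508.83373308129046 274.9412649350635 208.17425505304215 cam pos [ 0.21365261 -0.82383945  0.5382455 ] [[0.91, -0.42, 0.02], [-0.22, -0.52, -0.82], [0.36, 0.74, -0.57]]
top 448.306379986788 275.7762123532866 205.43531731355262 cam pos [ 0.42376133 -0.20156658  0.9063432 ] [[0.0, -1.0, -0.02], [-0.99, 0.0, -0.12], [0.12, 0.02, -0.99]]
[[-0.001 -0.947 -0.321  0.085]
 [ 1.    -0.001  0.    -0.   ]
 [-0.    -0.321  0.947 -0.129]
 [ 0.     0.     0.     1.   ]] 307.1727044789105
```

View pics/scene0.png

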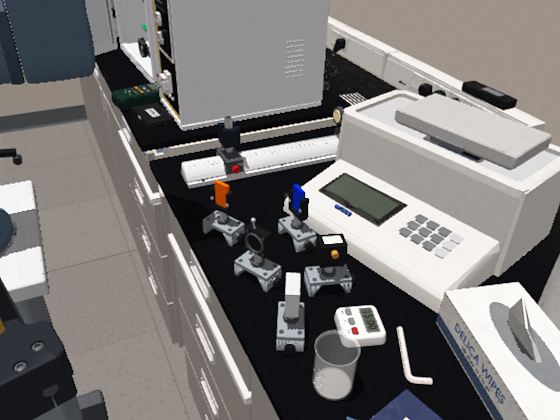

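View pics/top0.png

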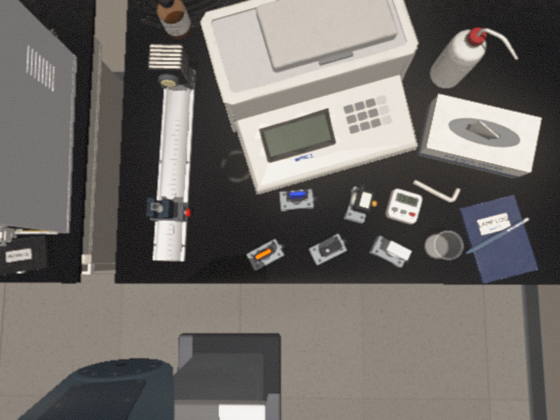

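The top view shows the rail at left (columns ~155–192, lamp at row 65, cuvette holder at row 208). The optics are amber (265,254), iris (327,249), lens (391,250), blue (297,198) and detector (361,204), whose brass socket is at (374,204). The scene view agrees with this.

```bash
cat > h.py <<'E'
import numpy as np,cv2
def cloud(c):
    z=np.array(c["z_map"],float);v,u=np.mgrid[:420,:560]
    P=np.stack([(u-c["cx"])/c["fx"]*z,(v-c["cy"])/c["fy"]*z,z],-1)
    R=cv2.Rodrigues(np.array(c["rvec"]))[0]
    W=(P-np.array(c["tvec"]).ravel())@R
    W[z<=0]=np.nan
    return W
def rect(p):
    (c,(w,h),a)=cv2.minAreaRect((p*1000).astype(np.float32))
    if w<h: w,h,a=h,w,a+90
    return np.round(c,1),round(w,1),round(h,1),round((a+90)%180-90,1)   # angle of long axis from world x
E
python3 - <<'E'
from h import *
t=np.load("top0.npz");s=np.load("scene0.npz")
W=cloud(t);S=cloud(s)
px=dict(amber=(265,254),iris=(327,249),lens=(391,250),blue=(297,198),det=(361,204))
print("surface",np.nanmedian(W[255:275,330:400,2]),np.nanmedian(W[150:200,200:230,2]))
for n,(u,v) in px.items():
    sub=W[v-26:v+27,u-30:u+31].reshape(-1,3)
    k=cv2.connectedComponents  # clusters
    sub=sub[np.isfinite(sub).all(1)]
    c0=np.median(sub[(sub[:,2]>.06)][:,:2],0)
    A=sub[np.hypot(*(sub[:,:2]-c0).T)<.05]
    B=S.reshape(-1,3);B=B[np.hypot(*(B[:,:2]-c0).T)<.05]
    print(n,c0.round(3),"zmax",A[:,2].max().round(3))
    for nm,p in(("top",A),("scene",B)):
        lo=p[(p[:,2]>.020)&(p[:,2]<.034)];hi=p[(p[:,2]>.054)&(p[:,2]<.2)]
        print("  ",nm,"carrier",len(lo),rect(lo[:,:2]),"head",len(hi),rect(hi[:,:2]))
for nm,(v0,v1,u0,u1) in dict(balance=(80,190,235,415),box=(0,140,205,415),cab=(0,230,0,75),lamp=(45,85,150,190)).items():
    w=W[v0:v1,u0:u1].reshape(-1,3);print(nm,np.nanmax(w[:,2]).round(3),np.nanmedian(w,0).round(3))
# rail ridge
w=W[85:265,145:200].reshape(-1,3);r=w[(w[:,2]>.031)&(w[:,2]<.040)];print("ridge",len(r),rect(r[:,:2]),np.median(r[:,2]))
r=w[(w[:,2]>.05)];print("cuv high",r.min(0),r.max(0))
r=w[(w[:,2]>.038)&(w[:,2]<.06)];print("carrier",rect(r[:,:2]))
H=W[:,:,2];print((H[60:270:15,120:260:10]*1000).astype(float).round(0))
E
```

```text
surface 0.0005200047919019655 0.0002914773206823387
amber [ 0.437 -0.16 ] zmax 0.108
   top carrier 424 (array([ 439.7, -162.7]), 72.5, 36.0, -61.6) head 176 (array([ 437.3, -159.1]), 39.9, 14.9, -62.1)
   scene carrier 547 (array([ 438. , -161.6]), 67.4, 37.5, -63.0) head 610 (array([ 435.6, -163.6]), 43.4, 16.0, -52.6)
iris [ 0.448 -0.28 ] zmax 0.109
   top carrier 363 (array([ 449.6, -284.9]), 71.8, 35.5, -63.5) head 246 (array([ 448. , -280.8]), 39.8, 19.6, -63.3)
   scene carrier 716 (array([ 448.6, -286.5]), 70.4, 38.1, -58.7) head 730 (array([ 448.1, -284.3]), 42.1, 21.1, -63.7)
lens [ 0.445 -0.4  ] zmax 0.096
   top carrier 340 (array([ 442.9, -404.6]), 70.1, 35.4, 62.6) head 322 (array([ 444.3, -402.5]), 41.1, 18.8, 62.1)
   scene carrier 805 (array([ 444.4, -405.6]), 64.8, 35.7, 62.7) head 637 (array([ 444.8, -404.8]), 43.6, 18.5, 63.5)
blue [ 0.544 -0.22 ] zmax 0.109
   top carrier 459 (array([ 555.9, -221.2]), 73.2, 64.7, -75.1) head 206 (array([ 546. , -220.4]), 39.6, 14.8, -86.1)
   scene carrier 669 (array([ 559.2, -221.9]), 66.3, 62.5, -85.0) head 547 (array([ 546.9, 
[... 1178 characters left out ...]
.    1.    0.   11.   37.   29.    3.   -1.    1.    5.    1.
     3.   54.]
 [   2.   -3.   -0.   -3.   10.   36.   28.   -1.   -2.    2.    2.    4.
    -0.   44.]
 [  -2.   -0.    1.    1.   18.   37.   25.    1.    1.    0.    1.    2.
     1.    3.]
 [  -2.   -1.    1.    4.   26.   34.   23.   -1.   -0.   -2.    1.    2.
     0.    1.]
 [   5.   -1.   -1.  103.  106.   89.   44.    1.    2.    2.    1.    3.
    -3.   -1.]
 [   1.   -0.   -2.    1.   36.   35.   19.    1.   -0.    1.    0.    1.
    -3.    1.]
 [   0.    1.    2.    1.   36.   35.   18.   -1.   -0.   -2.    0.    4.
    -2.   -1.]
 [   0.    1.   -0.   -0.   36.   35.   13.   -1.    1.    2.   -2.   -0.
    -1.   31.]]
```

Run:
```python
import cv2
a=cv2.imread("pics/top0.png");cv2.imwrite("pics/topcrop.png",cv2.resize(a[180:280,140:420],None,fx=2.8,fy=2.8,interpolation=2))
```

```text
(no output)
```

View pics/topcrop.png

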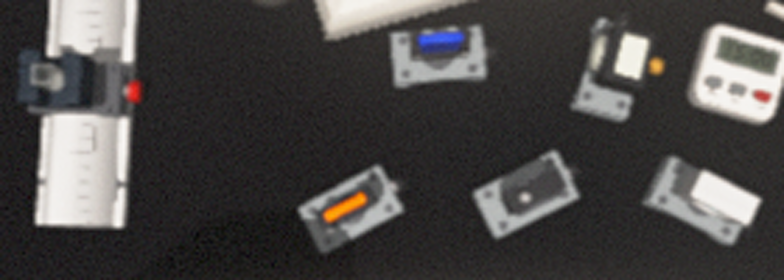

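The crop confirms the headings. The detector's window is at (598,50) and its socket at (656,66), so it looks towards +y with yaw about 75°. Next I'll fit the rail line and the cuvette holder.

```bash
cat >> h.py <<'E'
def go(x,y,z,th):
    """print turn (tool) and shift (tool, mm) from measured pose to target TCP (mm), tool-x heading th deg"""
    from rig import get_state
    from scipy.spatial.transform import Rotation as Ro
    s=get_state();q=s["tcp_rot"];R0=Ro.from_quat([q[1],q[2],q[3],q[0]]).as_matrix()
    t=np.radians(th);c,sn=np.cos(t),np.sin(t);R1=np.array([[c,sn,0],[sn,-c,0],[0,0,-1]])
    d=R0.T@(np.array([x,y,z])-1000*s["eef_pos"])
    print("turn",Ro.from_matrix(R0.T@R1).as_rotvec().round(3),"shift",d.round(1),"t",round(s["time"],2),"w",round(s["width"],4),"F",s["ft_force"].round(1),"pos",(s["eef_pos"]*1000).round(1),"z-up shift axis",(R0.T@[0,0,1]).round(3))
E
python3 - <<'E'
from h import *
t=np.load("top0.npz");W=cloud(t)
w=W[85:268,145:205].reshape(-1,3)
r=w[(w[:,2]>.032)&(w[:,2]<.040)&((w[:,0]<.46)|(w[:,0]>.56))]
a=np.polyfit(r[:,0],r[:,1],1)
for i in range(6):
    # bin the two edges of the ridge
    d=r[:,1]-np.polyval(a,r[:,0]);r=r[np.abs(d)<.0155]
    xb=np.arange(.42,.74,.02);m=[];xs=[]
    for x in xb:
        k=r[(r[:,0]>=x)&(r[:,0]<x+.02)]
        if len(k)>25: m.append((np.percentile(k[:,1],3)+np.percentile(k[:,1],97))/2);xs.append(x+.01)
    a=np.polyfit(xs,m,1)
psi=np.arctan(a[0]);print("rail line",a,"deg",np.degrees(psi),"resid",(np.array(m)-np.polyval(a,xs)).round(4))
u=np.array([np.cos(psi),np.sin(psi)]);o=np.array([0,a[1]]);n=np.array([-u[1],u[0]])
def rc(p): return (p[:,:2]-o)@u,(p[:,:2]-o)@n
X,Y=rc(w);z=w[:,2]
k=(np.abs(Y)<.035)&(z>.006);print("rail start s",np.nanpercentile(X[k],.3))
f=(z>.006)&(np.abs(Y)<.04)&(X<.46);print("foot Y",np.percentile(Y[f],[1,99]))
l=W[40:95,140:200].reshape(-1,3);LX,LY=rc(l);k=(l[:,2]>.09)&(np.abs(LY)<.035);print("lamp start s",np.percentile(LX[k],[1,99]),np.percentile(LY[k],[1,99]))
for nm,(z0,z1) in dict(carrier=(.038,.052),block=(.06,.115),high=(.09,.13)).items():
    k=(z>z0)&(z<z1)&(X>.45)&(X<.58)&(np.abs(Y)<.05);print(nm,k.sum(),"s",np.percentile(X[k],[2,98]).round(4),"Y",np.percentile(Y[k],[2,98]).round(4))
S=cloud(np.load("scene0.npz")).reshape(-1,3);X,Y=rc(S);z=S[:,2]
for nm,(z0,z1) in dict(carrier=(.018,.03),carrier2=(.03,.042),block=(.06,.1)).items():
    k=(z>z0)&(z<z1)&(X>.45)&(X<.58)&(np.abs(Y)<.05)&((Y<-.022)if z0<.05 else (z>0));print("scene",nm,k.sum(),"s",np.percentile(X[k],[2,98]).round(4),"Y",np.percentile(Y[k],[2,98]).round(4))
print("objects"); go(445,-402.5,180,-27.7)
E
```

```text
rail line [-0.0314093   0.04773542] deg -1.7990289392418835 resid [-0.0001  0.0002 -0.0001  0.0001 -0.0002  0.0002 -0.0002  0.0002  0.0001
 -0.0004  0.0003]
rail start s 0.42747061762051347
foot Y [-0.02961672  0.0310649 ]
lamp start s [0.76182823 0.82499702] [-0.03077367  0.03196263]
carrier 298 s [0.4607 0.5739] Y [-0.031   0.0253]
block 489 s [0.5043 0.5376] Y [-0.0193  0.0199]
high 400 s [0.5045 0.5375] Y [-0.0193  0.02  ]
scene carrier 181 s [0.4539 0.5778] Y [-0.0433 -0.0221]
scene carrier2 122 s [0.504  0.5392] Y [-0.0437 -0.026 ]
scene block 345 s [0.5047 0.5378] Y [-0.0234  0.0157]
objects
turn [-0.001  0.     0.728] shift [334.1 -76.2  75.2] t 0.15 w 0.0887 F [ 0.1  0.5 -0.2] pos [ 139.3 -557.5  255. ] z-up shift axis [ 0.    -0.001 -1.   ]
```

```bash
python3 -m crank '[[[0,0,0.1],[40,-10,10],-1],[[0,0,0.2],[80,-20,20],-1],[[0,0,0.3],[120,-30,30],-1],[[0,0,0.4],[160,-40,40],-1],[[0,0,0.5],[200,-50,50],-1],[[0,0,0.6],[240,-60,55],-1],[[0,0,0.7],[280,-70,60],-1],[[0,0,0.728],[310,-76,65],-1]]' 40; python3 -c "
from h import go;go(444.5,-402.5,170,-27.7)"
```

```text
time: 0.82
eef_pos: [0.4238, -0.4069, 0.1902]
tcp_rot: [-0.0, 0.97, -0.241, -0.0]
ft_force: [0.6, 0.2, 1.2]
width: 0.0881
finger_force: 0.0
turn [-0.001  0.    -0.004] shift [ 16.3 -13.6  20.2] t 0.82 w 0.0881 F [0.6 0.2 1.2] pos [ 423.8 -406.9  190.2] z-up shift axis [-0.    -0.001 -1.   ]
```

```bash
python3 -m crank '[[[0,0,0],[8,-7,10],-1],[[0,0,0],[16.3,-13.6,20],-1],[[0,0,0],[16.3,-13.6,20],-1],[[0,0,0],[16.3,-13.6,20],-1]]'
python3 - <<'E'
from h import *
from rig import *
go(444.5,-402.5,170,-27.7)
c=read_camera("wrist");cv2.imwrite("pics/w1.png",c["frame"][:,:,::-1])
# cloud in tool coordinates: head points
z=np.array(c["z_map"],float);v,u=np.mgrid[:420,:560]
P=np.stack([(u-c["cx"])/c["fx"]*z,(v-c["cy"])/c["fy"]*z,z,z*0+1],-1)[z>0]@np.array(c["hand_eye"]).T
h=.170-P[:,2];k=(h>.06)&(h<.12)&(np.abs(P[:,0])<.05)&(np.abs(P[:,1])<.032);p=P[k]
print(k.sum(),rect(p[:,:2]),np.percentile(h[k],[2,98]))
E
```

```text
time: 1.15
eef_pos: [0.4415, -0.4046, 0.1695]
tcp_rot: [-0.001, 0.971, -0.239, -0.001]
ft_force: [-0.1, -0.5, -0.5]
width: 0.0881
finger_force: 0.0
turn [-0.001  0.002  0.001] shift [ 1.7 -3.2 -0.5] t 1.15 w 0.0881 F [-0.1 -0.5 -0.5] pos [ 441.5 -404.6  169.5] z-up shift axis [-0.002 -0.001 -1.   ]
1899 (array([ 3.3, -3.5]), 40.1, 19.2, 89.8) [0.06116149 0.09323666]
```

View pics/w1.png

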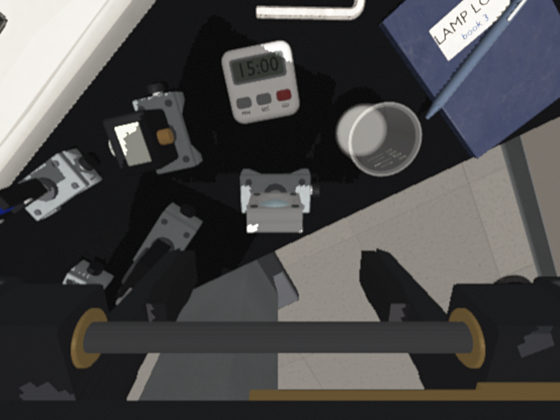

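The wrist view shows the lens head centred at (275,213), between the fingers and square to them. It measures about 3 mm off in x and y, so I correct that and descend.

```bash
python3 -m crank '[[[0,0,0],[2.5,-3.4,0],-1],[[0,0,0],[2.5,-3.4,20],-1],[[0,0,0],[2.5,-3.4,45],-1],[[0,0,0],[2.5,-3.4,70],-1],[[0,0,0],[2.5,-3.4,85],-1],[[0,0,0],[2.5,-3.4,91],-1],[[0,0,0],[2.5,-3.4,91],-1]]'; python3 -c "
from h import go;go(445.2,-403,78,-27.7)"
```

```text
time: 1.78
eef_pos: [0.4451, -0.4026, 0.0786]
tcp_rot: [-0.001, 0.971, -0.24, -0.001]
ft_force: [-0.4, -1.1, -0.9]
width: 0.0879
finger_force: 0.0
turn [-0.001  0.002 -0.001] shift [0.3 0.2 0.6] t 1.78 w 0.0879 F [-0.4 -1.1 -0.9] pos [ 445.1 -402.6   78.6] z-up shift axis [-0.002 -0.001 -1.   ]
```

```bash
python3 -m crank '[[[0,0,0],[0,0,0],1],[[0,0,0],[0,0,0],1],[[0,0,0],[0,0,0],1],[[0,0,0],[0,0,0],1],[[0,0,0],[0,0,0],1],[[0,0,0],[0,0,0],1],[[0,0,0],[0,0,0],1],[[0,0,0],[0,0,0],1]]' 40; python3 -m crank '[[[0,0,0],[0,0,-10],1],[[0,0,0],[0,0,-30],1],[[0,0,0],[0,0,-60],1],[[0,0,0],[0,0,-90],1],[[0,0,0],[0,0,-120],1],[[0,0,0],[0,0,-145],1],[[0,0,0],[0,0,-160],1],[[0,0,0],[0,0,-160],1]]'; python3 -c "
from h import go;go(673.7,26.6,240,-1.8)"
```

```text
time: 2.45
eef_pos: [0.4463, -0.403, 0.0799]
tcp_rot: [0.0, 0.971, -0.239, 0.0]
ft_force: [-0.1, -1.6, 0.9]
width: 0.0397
finger_force: 39.9
time: 3.12
eef_pos: [0.4475, -0.4041, 0.2446]
tcp_rot: [0.002, 0.971, -0.239, 0.003]
ft_force: [0.5, -0.3, -0.9]
width: 0.0397
finger_force: 39.9
turn [ 0.004 -0.006 -0.452] shift [ 2.000e-01 -4.865e+02  3.100e+00] t 3.12 w 0.0397 F [ 0.5 -0.3 -0.9] pos [ 447.5 -404.1  244.6] z-up shift axis [ 0.007  0.003 -1.   ]
```

```bash
python3 -m crank '[[[0,0,-0.05],[0,-20,0],1],[[0,0,-0.11],[0,-55,0],1],[[0,0,-0.17],[0,-95,0],1],[[0,0,-0.23],[0,-135,0],1],[[0,0,-0.29],[0,-175,0],1],[[0,0,-0.35],[0,-215,0],1],[[0,0,-0.41],[0,-255,0],1],[[0,0,-0.452],[0,-290,0],1]]' ; python3 -c "
from h import go;go(673.7,26.6,240,-1.8)"
```

```text
time: 3.78
eef_pos: [0.5809, -0.143, 0.2381]
tcp_rot: [-0.001, 1.0, -0.014, -0.001]
ft_force: [-0.3, -0.4, -2.5]
width: 0.0398
finger_force: 39.9
turn [-0.002  0.002  0.004] shift [  88.1 -172.1   -1.8] t 3.78 w 0.0398 F [-0.3 -0.4 -2.5] pos [ 580.9 -143.   238.1] z-up shift axis [-0.002 -0.002 -1.   ]
```

```bash
python3 -m crank '[[[0,0,0],[17,-33,0],1],[[0,0,0],[34,-67,0],1],[[0,0,0],[51,-100,0],1],[[0,0,0],[68,-134,0],1],[[0,0,0],[82,-160,0],1],[[0,0,0],[88,-172,0],1],[[0,0,0],[88,-172,0],1],[[0,0,0],[88,-172,0],1]]' ; python3 -c "
from h import go;go(673.7,26.6,130,-1.8)"
```

```text
time: 4.45
eef_pos: [0.6735, 0.0235, 0.2381]
tcp_rot: [0.0, 1.0, -0.015, -0.001]
ft_force: [0.4, -0.2, -2.7]
width: 0.0394
finger_force: 39.9
turn [0.    0.003 0.002] shift [  0.4  -3.1 108.1] t 4.45 w 0.0394 F [ 0.4 -0.2 -2.7] pos [673.5  23.5 238.1] z-up shift axis [-0.003  0.    -1.   ]
```

```bash
python3 -m crank '[[[0,0,0],[0.4,-3,20],1],[[0,0,0],[0.4,-3,50],1],[[0,0,0],[0.4,-3,80],1],[[0,0,0],[0.4,-3,100],1],[[0,0,0],[0.4,-3,110],1],[[0,0,0],[0.4,-3,116],1],[[0,0,0],[0.4,-3,116],1],[[0,0,0],[0.4,-3,116],1]]'
python3 - <<'E'
from h import *
from rig import *
go(673.7,26.6,95,-1.8)
c=read_camera("scene");cv2.imwrite("pics/s1.png",cv2.resize(c["frame"][100:220,160:360,::-1],None,fx=3.5,fy=3.5))
E
```

```text
time: 5.12
eef_pos: [0.6754, 0.0254, 0.1249]
tcp_rot: [0.0, 1.0, -0.016, 0.001]
ft_force: [0.1, -0.1, -2.0]
width: 0.0397
finger_force: 39.9
turn [ 0.    -0.002 -0.001] shift [-1.8 -1.1 29.9] t 5.12 w 0.0397 F [ 0.1 -0.1 -2. ] pos [675.4  25.4 124.9] z-up shift axis [ 0.002  0.    -1.   ]
```

View pics/s1.png

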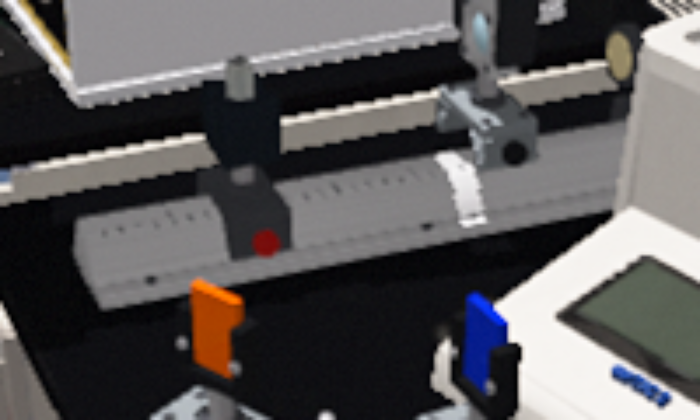

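The lens carrier hovers just above the ridge at (490,120), between the cuvette holder and the lamp. I'll lower it gently.

```bash
python3 -m crank '[[[0,0,0],[-1.5,-1,4],1],[[0,0,0],[-1.5,-1,8],1],[[0,0,0],[-1.5,-1,12],1],[[0,0,0],[-1.5,-1,16],1],[[0,0,0],[-1.5,-1,18],1],[[0,0,0],[-1.5,-1,18],1]]' ;python3 -m crank '[[[0,0,0],[0,0,3],1],[[0,0,0],[0,0,6],1],[[0,0,0],[0,0,8],1],[[0,0,0],[0,0,10],1],[[0,0,0],[0,0,10.5],1],[[0,0,0],[0,0,10.5],1],[[0,0,0],[0,0,10.5],1]]'; python3 -c "
from h import go;go(673.7,26.6,95,-1.8)"
```

```text
time: 5.67
eef_pos: [0.6728, 0.0275, 0.1048]
tcp_rot: [-0.0, 1.0, -0.016, -0.001]
ft_force: [-0.2, 0.7, -2.4]
width: 0.0396
finger_force: 39.9
time: 6.25
eef_pos: [0.6737, 0.0273, 0.0957]
tcp_rot: [0.0, 1.0, -0.016, 0.0]
ft_force: [-1.3, -0.5, 1.6]
width: 0.04
finger_force: 39.9
turn [ 0.    -0.001  0.   ] shift [0.  0.7 0.7] t 6.25 w 0.04 F [-1.3 -0.5  1.6] pos [673.7  27.3  95.7] z-up shift axis [ 0.001  0.    -1.   ]
```

```bash
python3 -m crank '[[[0,0,0],[0,0,0.6],1],[[0,0,0],[0,0,1.2],1],[[0,0,0],[0,0,1.2],1]]' ; python3 -m crank '[[[0,0,0],[0,0,-0.5],-1],[[0,0,0],[0,0,-0.5],-1],[[0,0,0],[0,0,-0.5],-1],[[0,0,0],[0,0,-0.5],-1],[[0,0,0],[0,0,-0.5],-1]]'; python3 -m crank '[[[0,0,0],[0,0,-10],-1],[[0,0,0],[0,0,-30],-1],[[0,0,0],[0,0,-60],-1],[[0,0,0],[0,0,-90],-1],[[0,0,0],[0,0,-120],-1],[[0,0,0],[0,0,-130],-1],[[0,0,0],[0,0,-130],-1]]';python3 -c "
from h import go;go(448,-281,175,26.6)"
```

```text
time: 6.5
eef_pos: [0.6741, 0.0272, 0.0956]
tcp_rot: [0.0, 1.0, -0.016, 0.001]
ft_force: [-3.2, -0.1, 7.9]
width: 0.0397
finger_force: 39.9
time: 6.92
eef_pos: [0.6732, 0.0273, 0.0942]
tcp_rot: [-0.0, 1.0, -0.016, -0.0]
ft_force: [0.1, -0.6, -0.8]
width: 0.0711
finger_force: 0.0
time: 7.5
eef_pos: [0.6754, 0.0271, 0.2293]
tcp_rot: [0.0, 1.0, -0.016, 0.004]
ft_force: [0.6, -0.1, -0.9]
width: 0.0882
finger_force: 0.0
turn [ 0.003 -0.007 -0.495] shift [-218.1  315.    52.9] t 7.5 w 0.0882 F [ 0.6 -0.1 -0.9] pos [675.4  27.1 229.3] z-up shift axis [ 0.008  0.001 -1.   ]
```

```bash
python3 -m crank '[[[0,0,-0.05],[-20,29,0],-1],[[0,0,-0.11],[-42,60,0],-1],[[0,0,-0.17],[-64,92,0],-1],[[0,0,-0.23],[-86,124,0],-1],[[0,0,-0.29],[-108,156,0],-1],[[0,0,-0.35],[-130,188,0],-1],[[0,0,-0.41],[-152,220,0],-1],[[0,0,-0.45],[-174,252,0],-1]]' ; python3 -c "
from h import go;go(448,-281,175,26.6)"
```

```text
time: 8.17
eef_pos: [0.4893, -0.2196, 0.2224]
tcp_rot: [-0.001, 0.978, 0.209, -0.001]
ft_force: [0.2, -0.4, -0.1]
width: 0.0885
finger_force: 0.0
turn [-0.003  0.001 -0.042] shift [-62.8  39.2  47.4] t 8.17 w 0.0885 F [ 0.2 -0.4 -0.1] pos [ 489.3 -219.6  222.4] z-up shift axis [-0.002 -0.003 -1.   ]
```

```bash
cat >> h.py <<'E'
def wlook(name=None):
    """head centre in tool axes (mm) from the wrist camera's depth"""
    from rig import get_state,read_camera
    z0=get_state()["eef_pos"][2];c=read_camera("wrist")
    if name: cv2.imwrite(name,c["frame"][:,:,::-1])
    z=np.array(c["z_map"],float);v,u=np.mgrid[:420,:560]
    P=np.stack([(u-c["cx"])/c["fx"]*z,(v-c["cy"])/c["fy"]*z,z,z*0+1],-1)[z>0]@np.array(c["hand_eye"]).T
    h=z0-P[:,2];k=(h>.06)&(h<.092)&(np.abs(P[:,0])<.05)&(np.abs(P[:,1])<.032)
    print("wrist head",k.sum(),rect(P[k][:,:2]),np.percentile(P[k][:,0],[3,97])*1000)
E
python3 -m crank '[[[0,0,-0.01],[-20,12,15],-1],[[0,0,-0.02],[-40,25,30],-1],[[0,0,-0.04],[-58,36,44],-1],[[0,0,-0.04],[-63,39,47],-1],[[0,0,-0.04],[-63,39,47],-1],[[0,0,-0.04],[-63,39,47],-1]]' ; python3 -c "
from h import *;go(448,-281,78,26.6);wlook()"
```

```text
time: 8.67
eef_pos: [0.4496, -0.2798, 0.1767]
tcp_rot: [-0.001, 0.974, 0.227, -0.0]
ft_force: [-0.1, -0.4, -0.1]
width: 0.0882
finger_force: 0.0
turn [-0.002  0.    -0.007] shift [-2.   0.6 98.7] t 8.67 w 0.0882 F [-0.1 -0.4 -0.1] pos [ 449.6 -279.8  176.7] z-up shift axis [-0.    -0.002 -1.   ]
wrist head 1419 (array([-0.7,  1.2]), 40.1, 20.3, 89.0) [-7.63868691  9.0036433 ]
```

```bash
python3 -m crank '[[[0,0,-0.01],[-1.2,0.9,10],-1],[[0,0,-0.01],[-1.2,0.9,35],-1],[[0,0,-0.01],[-1.2,0.9,65],-1],[[0,0,-0.01],[-1.2,0.9,88],-1],[[0,0,-0.01],[-1.2,0.9,98],-1],[[0,0,-0.01],[-1.2,0.9,98],-1],[[0,0,-0.01],[-1.2,0.9,98],-1]]'; python3 -m crank '[[[0,0,0],[0,0,0],1],[[0,0,0],[0,0,0],1],[[0,0,0],[0,0,0],1],[[0,0,0],[0,0,0],1],[[0,0,0],[0,0,0],1],[[0,0,0],[0,0,0],1],[[0,0,0],[0,0,0],1],[[0,0,0],[0,0,0],1]]' 40; python3 -m crank '[[[0,0,0],[0,0,-10],1],[[0,0,0],[0,0,-30],1],[[0,0,0],[0,0,-60],1],[[0,0,0],[0,0,-90],1],[[0,0,0],[0,0,-120],1],[[0,0,0],[0,0,-145],1],[[0,0,0],[0,0,-160],1],[[0,0,0],[0,0,-160],1]]'; python3 -c "
from h import go;go(571.7,29.8,240,-1.8)"
```

```text
time: 9.3
eef_pos: [0.4497, -0.2813, 0.0797]
tcp_rot: [-0.0, 0.973, 0.233, -0.0]
ft_force: [0.9, 0.4, 1.0]
width: 0.0879
finger_force: 0.0
time: 9.97
eef_pos: [0.4492, -0.2817, 0.0796]
tcp_rot: [-0.0, 0.973, 0.232, 0.0]
ft_force: [-0.7, 0.8, 1.3]
width: 0.0395
finger_force: 40.0
time: 10.63
eef_pos: [0.4506, -0.283, 0.2441]
tcp_rot: [0.003, 0.973, 0.232, 0.002]
ft_force: [0.6, 0.1, -2.4]
width: 0.0395
finger_force: 40.0
turn [ 0.006 -0.004  0.5  ] shift [ 249.4 -224.4    3.1] t 10.63 w 0.0395 F [ 0.6  0.1 -2.4] pos [ 450.6 -283.   244.1] z-up shift axis [ 0.002  0.007 -1.   ]
```

```bash
python3 -m crank '[[[0,0,0.05],[15,-13,0],1],[[0,0,0.11],[42,-38,0],1],[[0,0,0.17],[70,-63,0],1],[[0,0,0.23],[98,-88,0],1],[[0,0,0.29],[126,-113,0],1],[[0,0,0.35],[154,-139,0],1],[[0,0,0.41],[182,-164,0],1],[[0,0,0.46],[210,-189,0],1]]' ; python3 -c "
from h import go;go(571.7,29.8,240,-1.8)"
```

```text
time: 11.3
eef_pos: [0.5506, -0.0162, 0.2381]
tcp_rot: [-0.0, 1.0, 0.003, -0.001]
ft_force: [0.1, 0.3, -1.9]
width: 0.0396
finger_force: 40.0
turn [-0.001  0.002  0.037] shift [ 21.4 -45.8  -2. ] t 11.3 w 0.0396 F [ 0.1  0.3 -1.9] pos [550.6 -16.2 238.1] z-up shift axis [-0.002 -0.001 -1.   ]
```

```bash
python3 -m crank '[[[0,0,0.02],[11,-23,0],1],[[0,0,0.036],[20,-41,0],1],[[0,0,0.037],[21.4,-45.8,0],1],[[0,0,0.037],[21.4,-45.8,0],1],[[0,0,0.037],[21.4,-45.8,0],1]]' ; python3 -c "
from h import go;go(571.7,29.8,125,-1.8)"
```

```text
time: 11.72
eef_pos: [0.5713, 0.0274, 0.2384]
tcp_rot: [0.0, 1.0, -0.014, -0.001]
ft_force: [-0.2, -0.2, -2.1]
width: 0.04
finger_force: 40.0
turn [0.    0.002 0.004] shift [  0.5  -2.4 113.4] t 11.72 w 0.04 F [-0.2 -0.2 -2.1] pos [571.3  27.4 238.4] z-up shift axis [-0.002  0.    -1.   ]
```

```bash
python3 -m crank '[[[0,0,0.003],[0.4,-2.4,20],1],[[0,0,0.003],[0.4,-2.4,50],1],[[0,0,0.003],[0.4,-2.4,80],1],[[0,0,0.003],[0.4,-2.4,103],1],[[0,0,0.003],[0.4,-2.4,113],1],[[0,0,0.003],[0.4,-2.4,113],1],[[0,0,0.003],[0.4,-2.4,113],1]]' ; python3 -c "
from h import go;go(571.7,29.8,95,-1.8)"
```

```text
time: 12.3
eef_pos: [0.5726, 0.0292, 0.1268]
tcp_rot: [0.0, 1.0, -0.016, -0.0]
ft_force: [1.6, 0.2, -1.6]
width: 0.0398
finger_force: 40.0
turn [ 0.     0.    -0.001] shift [-0.9 -0.6 31.8] t 12.3 w 0.0398 F [ 1.6  0.2 -1.6] pos [572.6  29.2 126.8] z-up shift axis [-0.  0. -1.]
```

```bash
python3 -m crank '[[[0,0,0],[-0.7,-0.6,4],1],[[0,0,0],[-0.7,-0.6,8],1],[[0,0,0],[-0.7,-0.6,12],1],[[0,0,0],[-0.7,-0.6,16],1],[[0,0,0],[-0.7,-0.6,20],1],[[0,0,0],[-0.7,-0.6,20],1]]' ;python3 -m crank '[[[0,0,0],[0,0,3],1],[[0,0,0],[0,0,6],1],[[0,0,0],[0,0,8],1],[[0,0,0],[0,0,10],1],[[0,0,0],[0,0,10.5],1],[[0,0,0],[0,0,10.5],1],[[0,0,0],[0,0,10.5],1]]'; python3 -c "
from h import go;go(571.7,29.8,95,-1.8)"
```

```text
time: 12.8
eef_pos: [0.5713, 0.0309, 0.1056]
tcp_rot: [-0.0, 1.0, -0.016, -0.001]
ft_force: [-0.2, -0.6, -1.3]
width: 0.0394
finger_force: 40.0
time: 13.38
eef_pos: [0.572, 0.0308, 0.0961]
tcp_rot: [0.0, 1.0, -0.016, 0.0]
ft_force: [1.0, 0.3, -1.7]
width: 0.0395
finger_force: 40.0
turn [ 0. -0.  0.] shift [-0.3  1.   1.1] t 13.38 w 0.0395 F [ 1.   0.3 -1.7] pos [572.   30.8  96.1] z-up shift axis [ 0.  0. -1.]
```

```bash
python3 -m crank '[[[0,0,0],[0,0,0.7],1],[[0,0,0],[0,0,1.4],1],[[0,0,0],[0,0,1.8],1],[[0,0,0],[0,0,1.8],1]]' ; python3 -m crank '[[[0,0,0],[0,0,-0.5],-1],[[0,0,0],[0,0,-0.5],-1],[[0,0,0],[0,0,-0.5],-1],[[0,0,0],[0,0,-0.5],-1],[[0,0,0],[0,0,-0.5],-1],[[0,0,0],[0,0,-0.5],-1]]'; python3 -m crank '[[[0,0,0],[0,0,-10],-1],[[0,0,0],[0,0,-30],-1],[[0,0,0],[0,0,-60],-1],[[0,0,0],[0,0,-90],-1],[[0,0,0],[0,0,-120],-1],[[0,0,0],[0,0,-130],-1],[[0,0,0],[0,0,-130],-1]]';python3 -c "
from h import go;go(437,-159.5,177,28)"
```

```text
time: 13.72
eef_pos: [0.5727, 0.0307, 0.0956]
tcp_rot: [0.0, 1.0, -0.016, 0.001]
ft_force: [-1.9, 0.5, 4.9]
width: 0.0394
finger_force: 40.0
time: 14.22
eef_pos: [0.5718, 0.0308, 0.0946]
tcp_rot: [-0.0, 1.0, -0.016, -0.0]
ft_force: [0.8, 0.7, -0.8]
width: 0.0773
finger_force: 0.0
time: 14.8
eef_pos: [0.5739, 0.0305, 0.2288]
tcp_rot: [0.0, 1.0, -0.016, 0.004]
ft_force: [0.8, -0.4, 0.4]
width: 0.0887
finger_force: 0.0
turn [ 0.003 -0.007 -0.52 ] shift [-131.3  194.2   51. ] t 14.8 w 0.0887 F [ 0.8 -0.4  0.4] pos [573.9  30.5 228.8] z-up shift axis [ 0.007  0.001 -1.   ]
```

Next is the amber filter.

```bash
python3 -m crank '[[[0,0,-0.08],[-16,24,0],-1],[[0,0,-0.17],[-36,53,0],-1],[[0,0,-0.26],[-57,84,0],-1],[[0,0,-0.35],[-78,115,10],-1],[[0,0,-0.44],[-99,146,20],-1],[[0,0,-0.52],[-118,175,35],-1],[[0,0,-0.52],[-129,192,45],-1],[[0,0,-0.52],[-131.3,194.2,51],-1]]'; python3 -m crank '[[[0,0,0],[0,0,0],-1],[[0,0,0],[0,0,0],-1],[[0,0,0],[0,0,0],-1]]'; python3 -c "
from h import *;go(437,-159.5,78,28);wlook()"
```

```text
time: 15.47
eef_pos: [0.4315, -0.1606, 0.1708]
tcp_rot: [-0.001, 0.971, 0.24, -0.002]
ft_force: [0.1, 0.1, 0.5]
width: 0.0882
finger_force: 0.0
time: 15.72
eef_pos: [0.4353, -0.1584, 0.1738]
tcp_rot: [-0.0, 0.97, 0.242, 0.0]
ft_force: [-0.5, -0.4, -0.3]
width: 0.0879
finger_force: 0.0
turn [-0.    -0.     0.001] shift [ 1.   1.8 95.8] t 15.72 w 0.0879 F [-0.5 -0.4 -0.3] pos [ 435.3 -158.4  173.8] z-up shift axis [ 0. -0. -1.]
wrist head 941 (array([3.6, 2. ]), 39.9, 14.3, -89.5) [-1.46030196 10.20846433]
```

```bash
python3 -m crank '[[[0,0,0],[2.4,1.9,10],-1],[[0,0,0],[2.4,1.9,35],-1],[[0,0,0],[2.4,1.9,65],-1],[[0,0,0],[2.4,1.9,86],-1],[[0,0,0],[2.4,1.9,95],-1],[[0,0,0],[2.4,1.9,95],-1],[[0,0,0],[2.4,1.9,95],-1]]'; python3 -m crank '[[[0,0,0],[0,0,0],1],[[0,0,0],[0,0,0],1],[[0,0,0],[0,0,0],1],[[0,0,0],[0,0,0],1],[[0,0,0],[0,0,0],1],[[0,0,0],[0,0,0],1],[[0,0,0],[0,0,0],1],[[0,0,0],[0,0,0],1]]' 40; python3 -m crank '[[[0,0,0],[0,0,-10],1],[[0,0,0],[0,0,-30],1],[[0,0,0],[0,0,-60],1],[[0,0,0],[0,0,-90],1],[[0,0,0],[0,0,-120],1],[[0,0,0],[0,0,-145],1],[[0,0,0],[0,0,-160],1],[[0,0,0],[0,0,-160],1]]'; python3 -c "
from h import go;go(622.7,28.2,240,-1.8)"
```

```text
time: 16.35
eef_pos: [0.438, -0.1595, 0.0788]
tcp_rot: [-0.0, 0.97, 0.242, -0.0]
ft_force: [-0.1, -0.7, -0.4]
width: 0.0881
finger_force: 0.0
time: 17.02
eef_pos: [0.4377, -0.1598, 0.0788]
tcp_rot: [0.0, 0.97, 0.242, 0.0]
ft_force: [0.4, 0.3, 1.2]
width: 0.0393
finger_force: 40.0
time: 17.68
eef_pos: [0.4393, -0.1608, 0.243]
tcp_rot: [0.003, 0.97, 0.242, 0.002]
ft_force: [-0.6, -0.6, -1.1]
width: 0.0397
finger_force: 40.0
turn [ 0.005 -0.005  0.52 ] shift [250.7 -80.7   3.3] t 17.68 w 0.0397 F [-0.6 -0.6 -1.1] pos [ 439.3 -160.8  243. ] z-up shift axis [ 0.003  0.006 -1.   ]
```

```bash
python3 -m crank '[[[0,0,0.08],[20,-7,0],1],[[0,0,0.17],[50,-16,0],1],[[0,0,0.26],[85,-28,0],1],[[0,0,0.35],[122,-39,0],1],[[0,0,0.44],[160,-51,0],1],[[0,0,0.52],[195,-63,0],1],[[0,0,0.52],[230,-74,0],1],[[0,0,0.52],[250,-80.7,0],1]]'; python3 -m crank '[[[0,0,0],[0,0,0],1],[[0,0,0],[0,0,0],1],[[0,0,0],[0,0,0],1]]'; python3 -c "
from h import go;go(622.7,28.2,125,-1.8)"
```

```text
time: 18.35
eef_pos: [0.6214, 0.0319, 0.2368]
tcp_rot: [-0.001, 1.0, -0.015, -0.001]
ft_force: [0.3, -0.3, -1.8]
width: 0.0394
finger_force: 40.0
time: 18.6
eef_pos: [0.6193, 0.0285, 0.2372]
tcp_rot: [0.0, 1.0, -0.016, -0.001]
ft_force: [0.0, -0.4, -2.0]
width: 0.0393
finger_force: 40.0
turn [0.    0.003 0.   ] shift [  3.7   0.2 112.2] t 18.6 w 0.0393 F [ 0.  -0.4 -2. ] pos [619.3  28.5 237.2] z-up shift axis [-0.003  0.    -1.   ]
```

```bash
python3 -m crank '[[[0,0,0],[3.4,0.2,20],1],[[0,0,0],[3.4,0.2,50],1],[[0,0,0],[3.4,0.2,80],1],[[0,0,0],[3.4,0.2,101],1],[[0,0,0],[3.4,0.2,111],1],[[0,0,0],[3.4,0.2,111],1],[[0,0,0],[3.4,0.2,111],1]]'
python3 - <<'E'
from h import *
from rig import *
go(622.7,28.2,95,-1.8)
c=read_camera("scene");cv2.imwrite("pics/s2.png",cv2.resize(c["frame"][100:220,160:360,::-1],None,fx=4,fy=4))
E
```

```text
time: 19.18
eef_pos: [0.6237, 0.0277, 0.1281]
tcp_rot: [0.0, 1.0, -0.016, -0.0]
ft_force: [0.2, 0.2, -1.6]
width: 0.0396
finger_force: 40.0
turn [ 0.     0.    -0.001] shift [-1.  -0.5 33.1] t 19.18 w 0.0396 F [ 0.2  0.2 -1.6] pos [623.7  27.7 128.1] z-up shift axis [-0.  0. -1.]
```

View pics/s2.png

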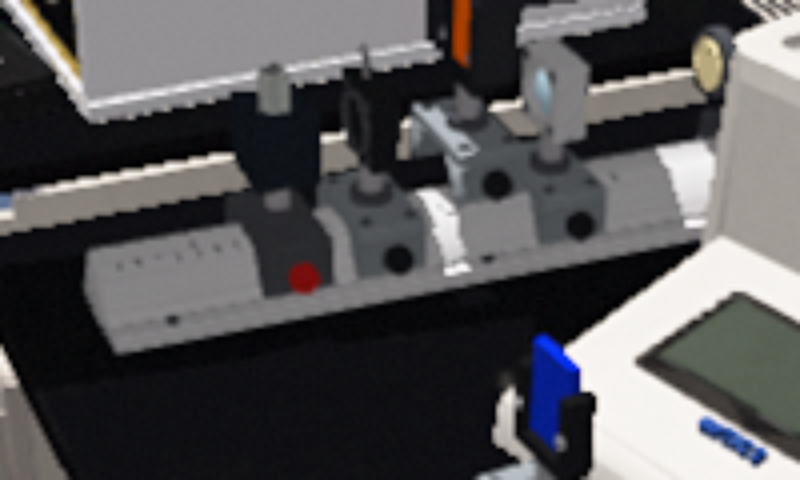

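The iris (knob 399,260) and lens (knob 580,226) sit fully down on the rail. Amber (knob 497,184) hovers between them, so I lower it.

```bash
python3 -m crank '[[[0,0,0],[-0.7,-0.5,4],1],[[0,0,0],[-0.7,-0.5,8],1],[[0,0,0],[-0.7,-0.5,12],1],[[0,0,0],[-0.7,-0.5,16],1],[[0,0,0],[-0.7,-0.5,20],1],[[0,0,0],[-0.7,-0.5,22],1]]' ;python3 -m crank '[[[0,0,0],[0,0,3],1],[[0,0,0],[0,0,6],1],[[0,0,0],[0,0,8],1],[[0,0,0],[0,0,10],1],[[0,0,0],[0,0,10.5],1],[[0,0,0],[0,0,10.5],1],[[0,0,0],[0,0,10.5],1]]'; python3 -c "
from h import go;go(622.7,28.2,95,-1.8)"
```

```text
time: 19.73
eef_pos: [0.6228, 0.0292, 0.1049]
tcp_rot: [-0.0, 1.0, -0.016, -0.0]
ft_force: [-1.0, 0.8, -1.5]
width: 0.0396
finger_force: 40.0
time: 20.32
eef_pos: [0.6233, 0.0291, 0.0953]
tcp_rot: [-0.0, 1.0, -0.016, 0.0]
ft_force: [-0.2, -0.0, -2.1]
width: 0.0397
finger_force: 40.0
turn [-0. -0.  0.] shift [-0.6  0.9  0.3] t 20.32 w 0.0397 F [-0.2 -0.  -2.1] pos [623.3  29.1  95.3] z-up shift axis [ 0. -0. -1.]
```

```bash
python3 -m crank '[[[0,0,0],[0,0,0.7],1],[[0,0,0],[0,0,1.4],1],[[0,0,0],[0,0,1.8],1],[[0,0,0],[0,0,1.8],1]]' ; python3 -m crank '[[[0,0,0],[0,0,-0.5],-1],[[0,0,0],[0,0,-0.5],-1],[[0,0,0],[0,0,-0.5],-1],[[0,0,0],[0,0,-0.5],-1],[[0,0,0],[0,0,-0.5],-1],[[0,0,0],[0,0,-0.5],-1]]'; python3 -m crank '[[[0,0,0],[0,0,-10],-1],[[0,0,0],[0,0,-30],-1],[[0,0,0],[0,0,-60],-1],[[0,0,0],[0,0,-90],-1],[[0,0,0],[0,0,-120],-1],[[0,0,0],[0,0,-130],-1],[[0,0,0],[0,0,-130],-1]]';python3 -c "
from h import go;go(535.5,-342.5,177,75)"
```

```text
time: 20.65
eef_pos: [0.6239, 0.029, 0.0948]
tcp_rot: [0.0, 1.0, -0.016, 0.001]
ft_force: [-1.2, -0.0, 6.6]
width: 0.0397
finger_force: 40.0
time: 21.15
eef_pos: [0.6231, 0.029, 0.0938]
tcp_rot: [-0.0, 1.0, -0.016, -0.0]
ft_force: [0.2, -0.5, -0.2]
width: 0.0774
finger_force: 0.0
time: 21.73
eef_pos: [0.6252, 0.0289, 0.2283]
tcp_rot: [0.0, 1.0, -0.016, 0.004]
ft_force: [0.5, -0.3, -1.0]
width: 0.0879
finger_force: 0.0
turn [ 0.006 -0.006 -1.34 ] shift [-78.5 373.9  51.1] t 21.73 w 0.0879 F [ 0.5 -0.3 -1. ] pos [625.2  28.9 228.3] z-up shift axis [ 0.007  0.001 -1.   ]
```

```bash
python3 -m crank '[[[0,0,-0.11],[-4,18,0],-1],[[0,0,-0.23],[-10,50,0],-1],[[0,0,-0.35],[-18,88,0],-1],[[0,0,-0.47],[-26,126,0],-1],[[0,0,-0.59],[-34,164,0],-1],[[0,0,-0.71],[-42,202,0],-1],[[0,0,-0.83],[-50,240,0],-1],[[0,0,-0.95],[-58,278,0],-1]]'; python3 -c "
from h import *;go(535.5,-342.5,177,75)"
```

```text
time: 22.4
eef_pos: [0.5552, -0.2469, 0.2217]
tcp_rot: [-0.001, 0.896, 0.444, -0.001]
ft_force: [0.7, 1.1, 0.8]
width: 0.0882
finger_force: 0.0
turn [-0.003 -0.001 -0.388] shift [-88.1  42.3  44.5] t 22.4 w 0.0882 F [0.7 1.1 0.8] pos [ 555.2 -246.9  221.7] z-up shift axis [-0.    -0.003 -1.   ]
```

```bash
python3 -m crank '[[[0,0,-0.11],[-25,12,0],-1],[[0,0,-0.22],[-50,24,0],-1],[[0,0,-0.33],[-75,36,10],-1],[[0,0,-0.388],[-86,41,25],-1],[[0,0,-0.388],[-88,42.3,44],-1],[[0,0,-0.388],[-88,42.3,44],-1],[[0,0,-0.388],[-88,42.3,44],-1],[[0,0,-0.388],[-88,42.3,44],-1]]'; python3 -c "
from h import *;go(535.5,-342.5,78,75);wlook('pics/w2.png')"
```

```text
time: 23.07
eef_pos: [0.5367, -0.3407, 0.1795]
tcp_rot: [-0.001, 0.795, 0.607, -0.0]
ft_force: [0.7, -0.1, 0.2]
width: 0.0883
finger_force: 0.0
turn [-0.001 -0.001 -0.006] shift [ -2.1  -0.6 101.5] t 23.07 w 0.0883 F [ 0.7 -0.1  0.2] pos [ 536.7 -340.7  179.5] z-up shift axis [ 0.001 -0.001 -1.   ]
wrist head 1951 (array([-3. ,  1.3]), 46.5, 39.9, -0.5) [-21.46493301  19.2631176 ]
```

View pics/w2.png

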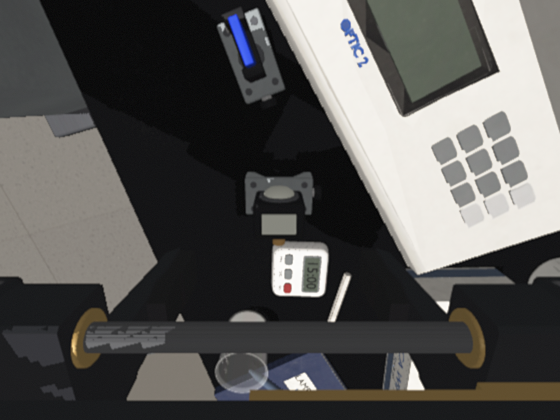

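The window dome at (279,190) points up the image, which is tool +x, so tool x matches the detector's x. The brass socket is below it at (278,243). I'll locate the carrier along tool x.

Run:
```python
from h import *
from rig import *
z0=get_state()["eef_pos"][2];c=read_camera("wrist")
z=np.array(c["z_map"],float);v,u=np.mgrid[:420,:560]
P=np.stack([(u-c["cx"])/c["fx"]*z,(v-c["cy"])/c["fy"]*z,z,z*0+1],-1)[z>0]@np.array(c["hand_eye"]).T
h=z0-P[:,2]
k=(h>.02)&(h<.034)&(np.abs(P[:,0])<.05)&(np.abs(P[:,1])<.05);p=P[k]
print("front edge of carrier",np.percentile(p[:,0],[1,50,99])*1000,"y",np.percentile(p[:,1],[1,99])*1000)
# top camera: carrier in det frame with origin (535.5,-342.5), yaw 75
W=cloud(np.load("top0.npz")).reshape(-1,3);S=cloud(np.load("scene0.npz")).reshape(-1,3)
t=np.radians(75);e=np.array([np.cos(t),np.sin(t)])
for w in(W,S):
    d=w[:,:2]-[.5355,-.3425];x=d@e;y=d@[-e[1],e[0]]
    for a,b in((.022,.033),(.055,.085),(.086,.105)):
        k=(w[:,2]>a)&(w[:,2]<b)&(abs(x)<.04)&(abs(y)<.045);print(a,k.sum(),"x",np.percentile(x[k],[1,99])*1000,"y",np.percentile(y[k],[1,99])*1000)
```

```text
front edge of carrier [-18.24491873   9.42344837  16.54465274] y [-30.82620325  32.25490019]
0.022 224 x [-16.76256426  18.0595654 ] y [-31.73563323  31.14038239]
0.055 105 x [-22.61651572  21.48991797] y [-18.89992872  19.31205584]
0.086 376 x [-17.0161775   15.30667582] y [-20.04818956  18.70788711]
0.022 657 x [-21.19473358  15.00918829] y [-33.32567757  29.65872326]
0.055 503 x [-26.65874167   6.86534901] y [-20.68244325  18.19079776]
0.086 430 x [-19.2651554   10.60941932] y [-21.07681606  17.89298454]
```

```bash
python3 -m crank '[[[0,0,-0.006],[-1.2,0.5,10],-1],[[0,0,-0.006],[-1.2,0.5,35],-1],[[0,0,-0.006],[-1.2,0.5,65],-1],[[0,0,-0.006],[-1.2,0.5,90],-1],[[0,0,-0.006],[-1.2,0.5,101],-1],[[0,0,-0.006],[-1.2,0.5,101],-1],[[0,0,-0.006],[-1.2,0.5,101],-1]]'; python3 -m crank '[[[0,0,0],[0,0,0],1],[[0,0,0],[0,0,0],1],[[0,0,0],[0,0,0],1],[[0,0,0],[0,0,0],1],[[0,0,0],[0,0,0],1],[[0,0,0],[0,0,0],1],[[0,0,0],[0,0,0],1],[[0,0,0],[0,0,0],1]]' 40; python3 -m crank '[[[0,0,0],[0,0,-10],1],[[0,0,0],[0,0,-30],1],[[0,0,0],[0,0,-60],1],[[0,0,0],[0,0,-90],1],[[0,0,0],[0,0,-120],1],[[0,0,0],[0,0,-145],1],[[0,0,0],[0,0,-165],1],[[0,0,0],[0,0,-165],1]]'; python3 -c "
from h import go;go(469.8,33,245,-1.8)"
```

```text
time: 23.75
eef_pos: [0.5371, -0.3426, 0.0791]
tcp_rot: [-0.0, 0.793, 0.609, -0.0]
ft_force: [0.5, -0.6, 0.3]
width: 0.0881
finger_force: 0.0
time: 24.42
eef_pos: [0.5369, -0.3427, 0.079]
tcp_rot: [0.0, 0.793, 0.609, -0.0]
ft_force: [0.2, 0.4, 0.9]
width: 0.0394
finger_force: 40.0
time: 25.08
eef_pos: [0.5386, -0.3441, 0.2498]
tcp_rot: [0.004, 0.793, 0.609, 0.001]
ft_force: [1.8, 0.3, -2.0]
width: 0.0401
finger_force: 40.0
turn [ 0.009 -0.002  1.341] shift [ 346.5 -164.     2.2] t 25.08 w 0.0401 F [ 1.8  0.3 -2. ] pos [ 538.6 -344.1  249.8] z-up shift axis [-0.004  0.008 -1.   ]
```

```bash
python3 -m crank '[[[0,0,0.11],[16,-8,0],1],[[0,0,0.23],[46,-22,0],1],[[0,0,0.35],[80,-38,0],1],[[0,0,0.47],[114,-54,0],1],[[0,0,0.59],[148,-70,0],1],[[0,0,0.71],[182,-86,0],1],[[0,0,0.83],[216,-102,0],1],[[0,0,0.95],[250,-118,0],1]]'; python3 -c "
from h import *;go(469.8,33,240,-1.8)"
```

```text
time: 25.75
eef_pos: [0.4861, -0.0689, 0.2424]
tcp_rot: [-0.001, 0.984, 0.176, -0.001]
ft_force: [0.2, 0.5, -2.4]
width: 0.0396
finger_force: 40.0
turn [-0.001  0.002  0.385] shift [  20.  -101.2    2.5] t 25.75 w 0.0396 F [ 0.2  0.5 -2.4] pos [486.1 -68.9 242.4] z-up shift axis [-0.002 -0.002 -1.   ]
```

```bash
python3 -m crank '[[[0,0,0.11],[5,-28,0],1],[[0,0,0.22],[11,-56,0],1],[[0,0,0.33],[16,-84,0],1],[[0,0,0.38],[20,-99,0],1],[[0,0,0.385],[20,-101,0],1],[[0,0,0.385],[20,-101,0],1],[[0,0,0.385],[20,-101,0],1],[[0,0,0.385],[20,-101,0],1]]'; python3 -c "
from h import *;go(469.8,33,125,-1.8)"
```

```text
time: 26.42
eef_pos: [0.4708, 0.0298, 0.2435]
tcp_rot: [0.0, 1.0, -0.013, -0.0]
ft_force: [-0.3, 0.1, -1.6]
width: 0.0398
finger_force: 40.0
turn [0.    0.001 0.006] shift [ -1.   -3.2 118.5] t 26.42 w 0.0398 F [-0.3  0.1 -1.6] pos [470.8  29.8 243.5] z-up shift axis [-0.001  0.    -1.   ]
```

```bash
python3 -m crank '[[[0,0,0.005],[-1,-3.2,20],1],[[0,0,0.005],[-1,-3.2,50],1],[[0,0,0.005],[-1,-3.2,80],1],[[0,0,0.005],[-1,-3.2,107],1],[[0,0,0.005],[-1,-3.2,117],1],[[0,0,0.005],[-1,-3.2,117],1],[[0,0,0.005],[-1,-3.2,117],1]]' ; python3 -c "
from h import *;go(469.8,33,95,-1.8)"
```

```text
time: 27.0
eef_pos: [0.4702, 0.0333, 0.1273]
tcp_rot: [-0.0, 1.0, -0.016, -0.0]
ft_force: [-0.0, -0.2, -2.9]
width: 0.0396
finger_force: 40.0
turn [-0.  0.  0.] shift [-0.4  0.3 32.3] t 27.0 w 0.0396 F [-0.  -0.2 -2.9] pos [470.2  33.3 127.3] z-up shift axis [-0. -0. -1.]
```

```bash
python3 -m crank '[[[0,0,0],[-0.4,0,4],1],[[0,0,0],[-0.4,0,8],1],[[0,0,0],[-0.4,0,12],1],[[0,0,0],[-0.4,0,16],1],[[0,0,0],[-0.4,0,20],1],[[0,0,0],[-0.4,0,22],1]]' ;python3 -m crank '[[[0,0,0],[0,0,3],1],[[0,0,0],[0,0,6],1],[[0,0,0],[0,0,8],1],[[0,0,0],[0,0,9],1],[[0,0,0],[0,0,10],1],[[0,0,0],[0,0,10],1],[[0,0,0],[0,0,10],1]]'; python3 -c "
from h import go;go(469.8,33,95,-1.8)"
```

```text
time: 27.5
eef_pos: [0.4692, 0.0341, 0.1044]
tcp_rot: [-0.0, 1.0, -0.015, -0.0]
ft_force: [-0.8, -0.2, -2.7]
width: 0.0397
finger_force: 40.0
time: 28.08
eef_pos: [0.4696, 0.0339, 0.095]
tcp_rot: [0.0, 1.0, -0.015, 0.0]
ft_force: [0.2, 0.8, -2.7]
width: 0.0394
finger_force: 40.0
turn [ 0.    -0.     0.001] shift [0.2 0.9 0. ] t 28.08 w 0.0394 F [ 0.2  0.8 -2.7] pos [469.6  33.9  95. ] z-up shift axis [ 0.  0. -1.]
```

```bash
python3 -m crank '[[[0,0,0],[0,0,0.7],1],[[0,0,0],[0,0,1.4],1],[[0,0,0],[0,0,1.8],1],[[0,0,0],[0,0,1.8],1]]' ; python3 -m crank '[[[0,0,0],[0,0,-0.5],-1],[[0,0,0],[0,0,-0.5],-1],[[0,0,0],[0,0,-0.5],-1],[[0,0,0],[0,0,-0.5],-1],[[0,0,0],[0,0,-0.5],-1],[[0,0,0],[0,0,-0.5],-1]]'; python3 -m crank '[[[0,0,0],[0,0,-10],-1],[[0,0,0],[0,0,-30],-1],[[0,0,0],[0,0,-60],-1],[[0,0,0],[0,0,-90],-1],[[0,0,0],[0,0,-120],-1],[[0,0,0],[0,0,-150],-1],[[0,0,0],[0,0,-150],-1]]'; python3 -m crank '[[[0,0,0],[-5,40,0],-1],[[0,0,0],[-10,80,0],-1],[[0,0,0],[-15,120,0],-1],[[0,0,0],[-20,160,0],-1],[[0,0,0],[-25,200,0],-1],[[0,0,0],[-25,240,0],-1],[[0,0,0],[-25,280,0],-1],[[0,0,0],[-25,300,0],-1]]'
cat > gaps.py <<'E'
from h import *
from rig import *
import sys
a=np.array([-0.0314093,0.04773542]);psi=np.arctan(a[0]);u=np.array([np.cos(psi),np.sin(psi)]);n=np.array([-u[1],u[0]])
for cam in("top","scene"):
    c=read_camera(cam);f=c["frame"];v=f[:,:,::-1].copy()
    if len(sys.argv)>1: cv2.imwrite(f"pics/{cam}_{sys.argv[1]}.png",v)
    W=cloud(c).reshape(-1,3);d=W[:,:2]-[0,a[1]];X=d@u;Y=d@n;z=W[:,2]
    for nm,s in dict(det=.470,cuv=.521,iris=.572,amber=.623,lens=.674).items():
        out=[]
        for lo,hi in((.036,.050),(.078,.115)):
            k=(z>lo)&(z<hi)&(abs(X-s)<.0255)&(abs(Y)<.034)
            if lo<.05: k&=(abs(Y)>.016)
            out+=[k.sum()]+list((np.percentile(X[k],[3,97])*1000).round(1))+list((np.percentile(Y[k],[2,98])*1000).round(1)) if k.sum()>5 else [0]
            if lo>.05 and k.sum()>20: out.append(rect(W[k][:,:2])[1:])
        print(cam,nm,out)
E
python3 gaps.py a
```

```text
time: 28.42
eef_pos: [0.4706, 0.0338, 0.0949]
tcp_rot: [0.0, 1.0, -0.015, 0.001]
ft_force: [-4.3, 1.0, 11.9]
width: 0.0396
finger_force: 40.0
time: 28.92
eef_pos: [0.4693, 0.034, 0.0935]
tcp_rot: [-0.0, 1.0, -0.015, -0.0]
ft_force: [-0.5, 0.4, 0.1]
width: 0.0779
finger_force: 0.0
time: 29.5
eef_pos: [0.4727, 0.0335, 0.2507]
tcp_rot: [0.001, 1.0, -0.015, 0.006]
ft_force: [0.4, 0.2, 0.8]
width: 0.0882
finger_force: 0.0
time: 30.17
eef_pos: [0.4346, -0.2692, 0.2439]
tcp_rot: [0.001, 1.0, -0.017, 0.0]
ft_force: [-0.3, 0.3, -0.3]
width: 0.088
finger_force: 0.0
top det [np.int64(167), np.float64(452.2), np.float64(486.7), np.float64(-30.7), np.float64(29.5), np.int64(509), np.float64(449.5), np.float64(487.6), np.float64(-18.7), np.float64(19.5), (44.1, 40.4, -0.4)]
top cuv [np.int64(173), np.float64(503.4), np.float64(537.4), np.float64(-31.4), np.float64(30.2), np.int64(432), np.float64(504.5), np.float64(537.2), np.float64(-19.3), np.float64(20.0), (40.8, 34.2, 88.4)]
top iris [np.int64(213), np.float64(553.9), np.float64(588.7), np.float64(-30.5), np.float64(31.6), np.int64(273), np.fl
[... 848 characters left out ...]
4(504.9), np.float64(537.8), np.float64(-23.6), np.float64(16.8), (44.3, 35.7, 87.2)]
scene iris [np.int64(55), np.float64(554.2), np.float64(573.2), np.float64(-31.7), np.float64(29.7), np.int64(15), np.float64(562.3), np.float64(567.8), np.float64(-15.4), np.float64(11.4)]
scene amber [np.int64(132), np.float64(607.2), np.float64(641.7), np.float64(-33.8), np.float64(24.3), np.int64(76), np.float64(617.1), np.float64(631.2), np.float64(-22.9), np.float64(11.3), (36.8, 14.8, -74.9)]
scene lens [np.int64(150), np.float64(654.8), np.float64(688.9), np.float64(-33.6), np.float64(28.7), np.int64(173), np.float64(664.0), np.float64(682.0), np.float64(-24.3), np.float64(10.8), (38.0, 20.2, 88.6)]
```

```bash
python3 -c "
from h import go;go(672,26.7,235,-1.8)"
python3 - <<'E'
import cv2
a=cv2.imread("pics/scene_a.png")[110:210,170:350];b=cv2.imread("pics/top_a.png")[40:270,140:240]
b=cv2.rotate(b,cv2.ROTATE_90_CLOCKWISE)
a=cv2.resize(a,(620,344),interpolation=2);b=cv2.resize(b,(552,240),interpolation=2)
import numpy as np
o=np.zeros((584,620,3),np.uint8);o[:344]=a;o[344:,:552]=b;cv2.imwrite("pics/both.png",o)
E
```

```text
turn [ 0.001  0.    -0.003] shift [ 226.9 -303.     8.3] t 30.27 w 0.0879 F [0.6 0.3 0.5] pos [ 434.7 -268.3  243.5] z-up shift axis [-0.     0.001 -1.   ]
```

View pics/both.png

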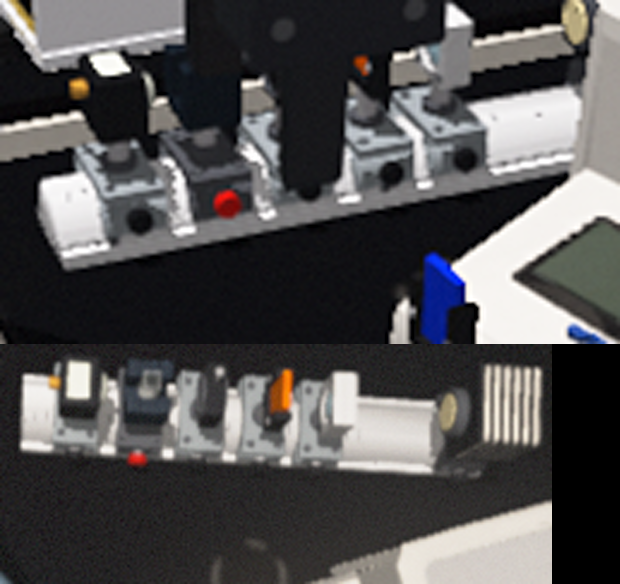

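All five carriers are seated in order, with the detector's socket (55,383) facing away from the lamp. The amber–lens gap is the narrowest at about 12 mm, so I'll regrip the lens and move it about 2.5 mm towards the lamp.

```bash
python3 -m crank '[[[0,0,0],[20,-27,0],-1],[[0,0,0],[44,-59,0],-1],[[0,0,0],[68,-91,0],-1],[[0,0,0],[92,-123,0],-1],[[0,0,0],[116,-155,0],-1],[[0,0,0],[140,-187,0],-1],[[0,0,0],[160,-214,0],-1],[[0,0,0],[170,-227,0],-1]]'; python3 -m crank '[[[0,0,0],[20,-27,0],-1],[[0,0,0],[40,-53,0],-1],[[0,0,0],[55,-73,3],-1],[[0,0,0],[57,-76,8],-1],[[0,0,0],[57,-76,8],-1],[[0,0,0],[57,-76,8],-1],[[0,0,0],[57,-76,8],-1]]'; python3 -c "
from h import *;go(672,26.7,96,-1.8);wlook()"
```

```text
time: 30.93
eef_pos: [0.6132, -0.0382, 0.2436]
tcp_rot: [-0.001, 1.0, -0.013, -0.0]
ft_force: [-0.5, 0.1, -0.2]
width: 0.0882
finger_force: 0.0
time: 31.52
eef_pos: [0.6706, 0.0304, 0.2355]
tcp_rot: [0.0, 1.0, -0.015, -0.001]
ft_force: [-0.5, -0.1, 0.6]
width: 0.0882
finger_force: 0.0
turn [0.    0.001 0.001] shift [  1.7   3.7 139.5] t 31.52 w 0.0882 F [-0.5 -0.1  0.6] pos [670.6  30.4 235.5] z-up shift axis [-0.001  0.    -1.   ]
wrist head 820 (array([-14.8,   2.5]), 56.2, 39.9, 0.9) [-42.36433509  12.60515979]
```

```bash
python3 -m crank '[[[0,0,0],[1.7,3,15],-1],[[0,0,0],[1.7,3,45],-1],[[0,0,0],[1.7,3,75],-1],[[0,0,0],[1.7,3,105],-1],[[0,0,0],[1.7,3,128],-1],[[0,0,0],[1.7,3,139],-1],[[0,0,0],[1.7,3,139],-1],[[0,0,0],[1.7,3,139],-1]]';  python3 -m crank '[[[0,0,0],[0,0,0],1],[[0,0,0],[0,0,0],1],[[0,0,0],[0,0,0],1],[[0,0,0],[0,0,0],1],[[0,0,0],[0,0,0],1],[[0,0,0],[0,0,0],1],[[0,0,0],[0,0,0],1],[[0,0,0],[0,0,0],1]]' 40; python3 -c "
from h import *;go(674,26.7,96,-1.8)"
```

```text
time: 32.23
eef_pos: [0.6732, 0.0271, 0.0973]
tcp_rot: [0.0, 1.0, -0.016, 0.0]
ft_force: [0.0, -1.2, 0.8]
width: 0.0882
finger_force: 0.0
time: 32.9
eef_pos: [0.6731, 0.0279, 0.0967]
tcp_rot: [0.0, 1.0, -0.015, 0.0]
ft_force: [-0.2, 0.3, 0.4]
width: 0.0399
finger_force: 40.0
turn [ 0.    -0.     0.001] shift [1.  1.1 0.7] t 32.9 w 0.0399 F [-0.2  0.3  0.4] pos [673.1  27.9  96.7] z-up shift axis [ 0.  0. -1.]
```

```bash
python3 -m crank '[[[0,0,0],[0,0,-1],1],[[0,0,0],[1,0,-1],1],[[0,0,0],[2.2,0,-1],1],[[0,0,0],[2.7,0,-0.5],1],[[0,0,0],[2.7,0,0.3],1],[[0,0,0],[2.7,0,0.8],1],[[0,0,0],[2.7,0,0.8],1]]'; python3 -m crank '[[[0,0,0],[0,0,-0.5],-1],[[0,0,0],[0,0,-0.5],-1],[[0,0,0],[0,0,-0.5],-1],[[0,0,0],[0,0,-0.5],-1],[[0,0,0],[0,0,-0.5],-1],[[0,0,0],[0,0,-0.5],-1]]'; python3 -m crank '[[[0,0,0],[0,0,-10],-1],[[0,0,0],[0,0,-30],-1],[[0,0,0],[0,0,-60],-1],[[0,0,0],[0,0,-90],-1],[[0,0,0],[0,0,-120],-1],[[0,0,0],[0,0,-150],-1],[[0,0,0],[0,0,-150],-1]]'; python3 -m crank '[[[0,0,0],[-30,28,0],-1],[[0,0,0],[-60,56,0],-1],[[0,0,0],[-90,84,0],-1],[[0,0,0],[-120,112,0],-1],[[0,0,0],[-150,140,0],-1],[[0,0,0],[-180,168,0],-1],[[0,0,0],[-210,196,0],-1],[[0,0,0],[-240,224,0],-1]]';python3 -m crank '[[[0,0,0],[-20,30,0],-1],[[0,0,0],[-40,60,0],-1],[[0,0,0],[-60,90,0],-1],[[0,0,0],[-80,120,0],-1],[[0,0,0],[-100,150,0],-1],[[0,0,0],[-100,150,0],-1]]'; python3 gaps.py b
```

```text
time: 33.48
eef_pos: [0.6762, 0.0277, 0.0967]
tcp_rot: [0.0, 1.0, -0.015, 0.001]
ft_force: [-1.4, 0.4, 4.2]
width: 0.04
finger_force: 40.0
time: 33.98
eef_pos: [0.6757, 0.0277, 0.0961]
tcp_rot: [-0.0, 1.0, -0.015, -0.0]
ft_force: [-0.4, 0.2, -0.4]
width: 0.0774
finger_force: 0.0
time: 34.57
eef_pos: [0.6791, 0.0274, 0.2555]
tcp_rot: [0.001, 1.0, -0.015, 0.006]
ft_force: [1.3, -0.2, 2.2]
width: 0.0883
finger_force: 0.0
time: 35.23
eef_pos: [0.4275, -0.1897, 0.2468]
tcp_rot: [0.0, 1.0, -0.015, 0.0]
ft_force: [-0.3, -1.3, 0.5]
width: 0.0882
finger_force: 0.0
time: 35.73
eef_pos: [0.3215, -0.3403, 0.2471]
tcp_rot: [0.002, 1.0, -0.018, -0.0]
ft_force: [0.4, 0.0, 0.4]
width: 0.0882
finger_force: 0.0
top det [np.int64(169), np.float64(452.2), np.float64(486.6), np.float64(-30.8), np.float64(29.2), np.int64(512), np.float64(449.5), np.float64(487.6), np.float64(-18.9), np.float64(19.3), (43.8, 40.9, 0.7)]
top cuv [np.int64(174), np.float64(503.3), np.float64(537.5), np.float64(-31.2), np.float64(29.5), np.int64(432), np.float64(504.5), np.float64(537.1), np.float64(-19.2), np.float64(20.0), 
[... 814 characters left out ...]
538.2), np.float64(-23.4), np.float64(8.0), (41.0, 25.4, 85.8)]
scene iris [np.int64(163), np.float64(554.7), np.float64(589.4), np.float64(-33.4), np.float64(29.2), np.int64(263), np.float64(562.7), np.float64(579.4), np.float64(-22.3), np.float64(18.8), (45.6, 20.3, 87.9)]
scene amber [np.int64(163), np.float64(606.3), np.float64(641.9), np.float64(-33.3), np.float64(29.8), np.int64(227), np.float64(617.2), np.float64(630.4), np.float64(-22.6), np.float64(17.4), (44.1, 15.6, 89.7)]
scene lens [np.int64(155), np.float64(658.0), np.float64(692.2), np.float64(-33.4), np.float64(28.4), np.int64(282), np.float64(666.8), np.float64(684.9), np.float64(-22.7), np.float64(19.3), (44.6, 20.4, 88.7)]
```

```bash
python3 -c "
from rig import *
print(job_done())"
```

```text
the job is handed in; nothing more can be done
None
```

The light path is built and handed in at about 36 s. On the rail, from the lamp, stand the lens, amber filter, iris, cuvette holder and detector (window towards the lamp), all seated, square to the rail within about 1–2° by camera, with carrier gaps of about 15–16 mm; the blue filter was left alone and the gripper is open and clear.

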